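# Pack a soup kit and a tea kit

## Robot

A 6-joint arm with a two-finger parallel gripper is mounted at the origin on the work surface; the furniture and walls round the work are solid. World frame = base frame: x ahead of the robot, y to its left, z up, the work surface at z = 0. Lengths are in mm, angles in degrees, forces in N, time in s.
With the tool pointing down it reaches from about 350 to 850 mm from the base axis. Payload 8.1 kg.
Tool frame: the origin (TCP) lies at the very end of the fingers, on their centre line; the grasp point (between the pads) lies 19 mm behind it; z points along the fingers, y is the line along which they close (so a half turn about z gives the same grasp; the last joint's range is limited). The gripper opens to 85 mm and grips with 20 to 120 N. Pads are 22 mm wide; open, the fingers measure 114 mm over their backs; the gripper's body (76 mm by 85 mm) begins 54 mm behind the grasp point. The pads swing forward as they close: fully open they stand 13 mm farther back than shut.
Start: joints at [-69.866, 7.471, 85.268, -0, 87.261, -4.893], TCP at [253.845, -543.662, 231.292] pointing down, gripper open.
Joint ranges: [-169.43, 169.43], [-51.17, 129.36], [1.28, 143.12], [-76.62, 256.62], [0, 156.53], [-152.29, 152.29]. Speed limits (degrees/s): [136.94, 136.94, 159.86, 180, 180, 180].

## Interface

Orientations are given as [roll, pitch, yaw] about the fixed x, y, z axes, in that order (R = Rz(yaw) Ry(pitch) Rx(roll)).
In Python, from bench import sense, eyes, job, models gives the robot as it stands. The module is installed in compiled form; this text tells all that it offers.
- The arm moves only by the tool apply_moves, never from a script. Its argument "rows" is a list of rows, each a list of 6 numbers: the shift along the tool's x, y, z in mm, then the turn, a rotation vector about the tool's x, y, z in rad. In form: [[dx, dy, dz, rx, ry, rz], ...]. A call has exactly 5 rows; each row shifts and turns the commanded pose from where the row before left it, along the tool's axes as they then stand; what a row does not reach is not made up. A row lasts 1/8 s, in which the tool goes at most 62.5 mm and 10.7 degrees, less where a joint would pass 70% of its speed; a pose out of reach is approached as far as the arm can. A call is refused whole if a number of a shift passes 62.5 or a number of a turn 0.188, either way. A call with a gripper value outside its range is refused whole. "fingers" is the finger opening in mm, from 0 to 85.4, set as the call begins (left out, the last holds). The fingers move at their own pace and stop on an object; "grip_force" is the grip in N (left out, the last holds). Time passes only in rows, so rows that do not move let the fingers close, or fill a call up. It gives the time, the measured TCP pose, the force, the opening and the grip force at its end, in the units of the state.
- sense(): the state, without advancing time (a new reading comes with each control period).
- eyes.snapshot(name): name is "scene" or "top" or "wrist"; returns (picture, depth): 384x512x3 uint8, red, green, blue; 384x512 float32, mm along the optical axis (not along the pixel's ray), 0 where there is no reading.
- eyes.get_calibration(name): a dict with "intrinsics" (3x3 intrinsics, pixels), "R" (3x3) and "t" (3): a world point X has camera coordinates R X + t; the wrist camera has in their place "mount" (4x4, takes a point from camera to tool coordinates, whose origin is the TCP and whose axes are the flange's). Camera axes: x right, y down, z forward; pixel columns grow to the right and rows downward; lengths in mm; the calibration is good to about 2 mm. The wrist camera is an equidistant fisheye: a pixel r from the principal point sees the ray r / f radians off the axis. A picture is of the moment at which its call begins: read the wrist's pose just before it. get_calibration takes no time and is no camera call.
- job.hand_in(): hands the job in; it is judged then, once.
Trained networks look in the newest picture that a camera, given by its name, has taken for a name from the list of things; names that differ only in an ending like _2 or _b are one class to them, and where a whole thing is asked for, a point or a joint stands for the part that bears it (a point fixed in the world has none). Each returns a list of dicts, best first, with "confidence" (0 to 1); they miss things now and then, are a little off and sometimes report something else, mostly with a low value. They report only what shows in the picture. A call takes as long as a camera call. They do not tell look-alikes from the thing itself.
- models.boxes_of(name, camera): "xyz" ([x, y, z] in mm, in world coordinates, good to about 4 mm: the middle of the surface that is visible of it).
- models.cut_out(name, camera): "pixels" (384x512 bool, what is visible of it).
- models.place_of(name, camera): "xyz" ([x, y, z] in mm, in world coordinates, good to about 4 mm: a listed point, or the origin of a listed thing).
The state is a dict: "time": time; "joint_pos": joint angles; "qd": joint speeds; "joint_efforts": joint torques, N m; "tool_pos": TCP position; "tcp_rot": TCP orientation; "ft_force": force on the tool from outside, world axes, zero at the start; "wrist_torque": the same for the moment, N m; "finger_gap": finger opening in mm; "grip_force": force on a finger pad.
Only numpy, scipy, OpenCV 4.12 (cv2) and the standard library are available. Lean on these libraries where they do the work, as an engineer would, in place of code of your own. Each camera call takes 0.05 s, during which the arm holds its last target. There are 200 camera calls.

## Task

Make up two kits on the wooden trays. On the three-place tray the tin goes in the large round place in the middle, the garlic in the small round place and the spice jar in the square place; on the two-place tray the honey jar goes in the square place and the loose lemon from the table in the oblong one, lying along it. Set each thing down right into its recess rather than dropping it, tin and jars upright, and leave the jam jar, the mug and everything else where they stand.

Things in the scene. Friction and masses are not known exactly. Their poses are not given: they have to be found in the camera images.
- tomato_tin_mid (a point): Small food tin, upright cylinder 57 mm in diameter, 72 mm tall; loose, 0.18 kg. The point is its centre, 36 mm above its underside. Its z axis is up at the start.
- garlic_mid (a point): Bulb of garlic, about 48 x 50 mm across and 51 mm tall, standing on its root end; loose, light. The point is its centre, 25.5 mm above its underside.
- spice_jar_mid (a point): Slim round spice jar with a round red cap, body 42 mm and cap 45 mm in diameter, 106 mm tall; loose, 0.11 kg. The point is its centre, 53 mm up; the cap begins about 85 mm up. Best taken by the cap, about 42 mm above the centre: gripped lower, the wider cap may foul the fingers above their pads. Its z axis is up at the start.
- honey_jar_mid (a point): Honey jar with a yellow lid: body of rounded-square section, 61 x 62 mm across the flats (x and y axes of the point are square to the flats), 109 mm tall; loose, 0.32 kg. The point is its centre, 54.5 mm up. Best taken across the flats about 20 mm above the centre, moderate grip, so that its lid (from 98 mm up) stays clear of palm and finger roots. Its z axis is up at the start.
- lemon_mid (a point): The single lemon lying on the table between the robot and the trays (not the fruit in the basket at the back), on its side, 78 mm long (along the x axis of the point at the start), 55 mm wide (y), 56 mm tall; loose, 0.11 kg. The point is its centre, 28 mm above the table. It can roll if let go on a slant.
- soup_tray: Three-place tray: fixed wooden board 104 (x) x 244 (y) x 14 mm, thin tab at each end. Origin: centre of its underside, on the table. Recesses 8 mm deep (floor 6 mm above the table) at x = 0: small round, 66 mm wide, at y = +82 mm (garlic); large round, 76 mm, at y = 0 (tin); square, 62 x 62 mm, at y = -81.5 mm (spice jar). At yaw 0 its +y is to the robot's left.
- tea_tray: Two-place tray: fixed wooden board 104 (x) x 204 (y) x 14 mm, thin tab at each end. Origin: centre of its underside, on the table. Recesses 8 mm deep (floor 6 mm above the table) at x = 0: oblong, 72 (x) x 96 mm (y), at y = +45 mm (lemon, long axis along y); square, 78 x 78 mm, sides along the tray's axes, at y = -53 mm (honey jar).
- jam_jar_mid (a point): Bystander: jam jar, round, 70 mm across, 102 mm tall, rounder and wider than the honey jar; not part of a kit. The point is its centre, 51 mm up.
- mug_mid (a point): Bystander: grey-blue mug with a handle, 83 mm across, 117 mm over the handle, 94 mm tall; not part of a kit. The point is on its middle, 47 mm up.
Mind the look-alikes: they are no part of the job. Leave any purple look-alike of the part that bears spice_jar_mid alone.

How it is judged:
By the outcome, as a careful person would: the job done as asked, in the order asked, and still so for the second after the job is handed in, with the robot touching nothing.
It also fails if it takes over 136 s, if anything falls off the work surface, if the arm or the gripper's body presses on something with over 40 N, if the wrist force passes 120 N, or if a joint passes its speed limit or range.

## Working session

There is one attempt and no reset: what is moved stays moved. The work goes in short steps, Python scripts to look and compute and a tool call to move; the robot and the scene stay as the last step left them, time stands still between calls to the robot, and variables do not carry over. Pictures are saved under pics/ and viewed, at most 14 in all, crops included, and the job is handed in when it is done.

Besides the shell and the picture viewer there is one more tool, called after "Request:" in YAML: its name, and indented under it one key for each argument. apply_moves: Moves the arm, as the interface text tells. Its arguments: {"type":"object","properties":{"rows":{"type":"array"},"fingers":{"type":"number"},"grip_force":{"type":"number"}},"required":["rows"]}

```bash
mkdir -p pics
cat > h.py <<'E'
import numpy as np, cv2
from bench import sense, eyes, job, models
def snap(n, f=None):
    p,d=eyes.snapshot(n)
    if f: cv2.imwrite('pics/'+f,p[:,:,::-1])
    return p,d
def pts(n,d):
    c=eyes.get_calibration(n);K=c['intrinsics'];v,u=np.nonzero(d>0);z=d[v,u]
    X=np.stack([(u-K[0][2])/K[0][0]*z,(v-K[1][2])/K[1][1]*z,z],1)
    W=np.full(d.shape+(3,),np.nan);W[v,u]=(X-np.array(c['t']))@np.array(c['R']);return W
E
python3 - <<'E'
from h import *
s=sense();print({k:np.round(v,2).tolist() for k,v in s.items()})
for n in ['top','scene']:
    p,d=snap(n,n+'0.png')
    np.savez(n,p=p,d=d,W=pts(n,d))
    for o in 'tomato_tin_mid garlic_mid spice_jar_mid honey_jar_mid lemon_mid soup_tray tea_tray jam_jar_mid mug_mid'.split():
        print(n,o,[(np.round(r['xyz']).tolist(),round(r['confidence'],2)) for r in models.place_of(o,n)])
print({n:eyes.get_calibration(n) for n in ['top','wrist']})
E
```

```text
{'time': 0.0, 'joint_pos': [-69.87, 7.52, 85.33, -0.0, 87.26, -4.89], 'qd': [-0.03, -0.06, 0.03, 0.03, -0.09, -0.05], 'joint_efforts': [-0.0, -56.94, -50.06, -0.0, 0.01, -0.0], 'tool_pos': [253.64, -543.13, 230.22], 'tcp_rot': [-179.89, -0.01, 25.03], 'ft_force': [-0.15, -0.15, 0.29], 'wrist_torque': [-0.01, 0.05, -0.0], 'grip_force': 0.0, 'finger_gap': 85.37}
top tomato_tin_mid [([396.0, -302.0, 33.0], 0.55)]
top garlic_mid [([442.0, -146.0, 27.0], 0.56)]
top spice_jar_mid [([410.0, 295.0, 52.0], 0.75), ([407.0, 378.0, 51.0], 0.63)]
top honey_jar_mid [([450.0, 135.0, 54.0], 0.67)]
top lemon_mid [([435.0, 5.0, 29.0], 0.83)]
top soup_tray [([585.0, -187.0, 1.0], 0.81)]
top tea_tray [([608.0, 188.0, -0.0], 0.86), ([581.0, -185.0, -0.0], 0.54)]
top jam_jar_mid [([726.0, 23.0, 56.0], 0.81), ([578.0, -437.0, 44.0], 0.69)]
top mug_mid [([579.0, -436.0, 50.0], 0.91)]
scene tomato_tin_mid [([399.0, -304.0, 37.0], 0.52)]
scene garlic_mid []
scene spice_jar_mid [([408.0, 378.0, 55.0], 0.94), ([411.0, 296.0, 53.0], 0.83)]
scene honey_jar_mid [([449.0, 132.0, 56.0], 0.59), ([411.0, 296.0, 56.0],
[... 429 characters left out ...]
.02049365],
       [-0.99728112,  0.03071665, -0.06698394],
       [ 0.0675704 ,  0.01846833, -0.99754356]]), 't': array([  -2.81283508,  572.50229698, 1448.68441687])}, 'wrist': {'intrinsics': array([[297.31863964,   0.        , 258.36289661],
       [  0.        , 297.31863964, 188.797523  ],
       [  0.        ,   0.        ,   1.        ]]), 'mount': array([[-1.11552008e-04, -9.61894411e-01, -2.73421157e-01,
         6.88317287e+01],
       [ 9.99999951e-01, -1.87500454e-04,  2.51639768e-04,
         5.88238221e-01],
       [-2.93317477e-04, -2.73421116e-01,  9.61894385e-01,
        -1.41630021e+02],
       [ 0.00000000e+00,  0.00000000e+00,  0.00000000e+00,
         1.00000000e+00]])}}
```

View pics/top0.png

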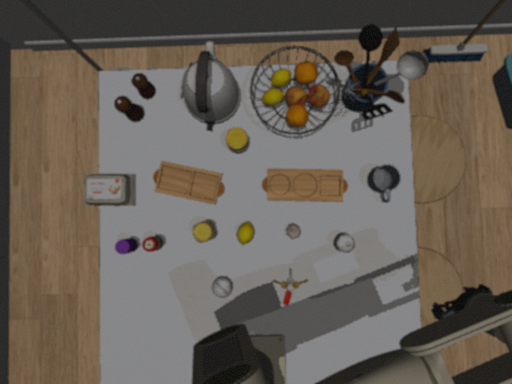

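View pics/scene0.png

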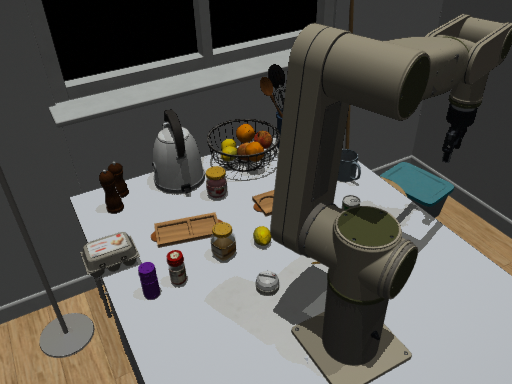

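The top view shows the following:
- The red-capped spice jar is at (151,243). Its purple look-alike at (126,246) must be left alone.
- The honey jar is at (203,231) and the jam jar at (237,138).
- The loose lemon is at (246,232), and the basket fruit are at the back.
- The garlic is at (293,230), the tin at (344,242), and an unknown silver object at (222,287).
- The trays are at (189,182) and (305,185).

Next I measure the masks and make one enlarged crop.

Run:
```python
from h import *
p,d=snap('top');W=pts('top',d)
for o in 'soup_tray tea_tray lemon_mid honey_jar_mid garlic_mid tomato_tin_mid spice_jar_mid'.split():
    for r in models.cut_out(o,'top')[:2]:
        m=r['pixels'];q=W[m];q=q[~np.isnan(q[:,0])]
        zt=np.percentile(q[:,2],95)
        k=(q[:,2]>(5 if 'tray' in o else zt-15 if 'lemon' not in o else 12))
        q=q[k]
        c,sz,a=cv2.minAreaRect(q[:,:2].astype(np.float32))
        e,v=np.linalg.eigh(np.cov(q[:,:2].T));ax=v[:,1]
        print(o,round(r['confidence'],2),len(q),'ztop',round(zt,1),'c',np.round(c),'sz',np.round(sz),'a',round(a,1),'mean',np.round(q.mean(0)),'pca',round(np.degrees(np.arctan2(ax[1],ax[0])),1))
a=cv2.resize(p[215:300,100:370,::-1],None,fx=2.9,fy=2.9,interpolation=cv2.INTER_CUBIC)
b=cv2.resize(p[150:215,100:370,::-1],None,fx=2.9,fy=2.9,interpolation=cv2.INTER_CUBIC)
cv2.imwrite('pics/crop.png',np.vstack([b,a]))
```

```text
soup_tray 0.55 2093 ztop 18.5 c [ 587. -193.] sz [272. 106.] a 87.2 mean [ 586. -193.   12.] pca 87.3
tea_tray 0.73 484 ztop 106.5 c [731.  17.] sz [69. 80.] a 26.6 mean [725.  20.  93.] pca -171.9
tea_tray 0.62 1659 ztop 17.6 c [606. 187.] sz [237. 105.] a 76.3 mean [606. 186.  11.] pca 76.6
lemon_mid 0.53 258 ztop 57.4 c [437.   6.] sz [51. 61.] a 43.3 mean [436.   5.  48.] pca 162.7
honey_jar_mid 0.95 299 ztop 112.5 c [446. 133.] sz [56. 57.] a 69.1 mean [446. 133. 108.] pca 170.2
honey_jar_mid 0.7 386 ztop 106.5 c [729.  21.] sz [66. 66.] a 46.3 mean [729.  21. 102.] pca 149.3
garlic_mid 0.5 129 ztop 42.8 c [ 438. -148.] sz [39. 38.] a 88.2 mean [ 439. -147.   36.] pca -141.7
tomato_tin_mid 0.83 275 ztop 75.1 c [ 396. -304.] sz [54. 52.] a 88.2 mean [ 397. -304.   70.] pca 79.7
spice_jar_mid 0.75 179 ztop 110.3 c [413. 294.] sz [44. 43.] a 87.9 mean [414. 293. 106.] pca 93.2
spice_jar_mid 0.53 166 ztop 109.7 c [409. 375.] sz [42. 41.] a 44.4 mean [409. 375. 105.] pca 89.4
```

View pics/crop.png

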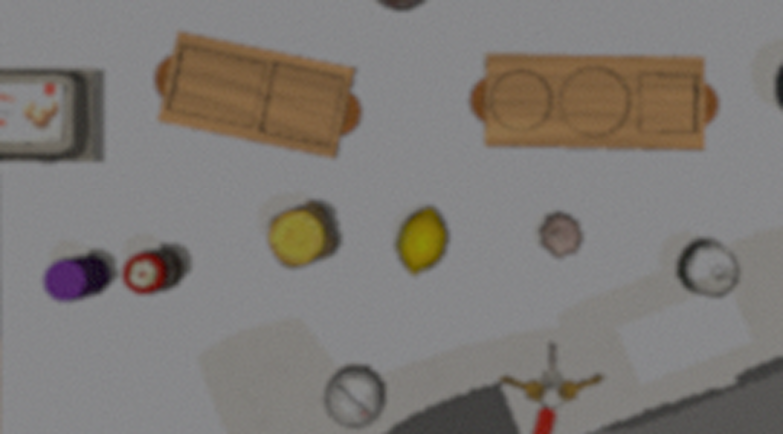

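The crop confirms each thing: the red-capped jar (not the purple one), the lone lemon, the garlic and the tin with its pull-ring lid. The silver disc near (222,287) is nothing I need. I'll keep the tool at yaw 90, so the fingers close along x, and work in the order asked, starting with the tin.

Request:
apply_moves:
  rows:
    - [0,0,0,0,0,-0.186]
    - [0,0,0,0,0,-0.186]
    - [0,0,0,0,0,-0.186]
    - [0,0,0,0,0,-0.186]
    - [0,0,0,0,0,-0.186]
  fingers: 85
  grip_force: 40

```text
time: 2.02
tool_pos: [253.8, -543.7, 231.3]
tcp_rot: [180.0, -0.0, 78.7]
ft_force: [0.7, -0.3, 0.4]
finger_gap: 84.8
grip_force: 0.0
```

Request:
apply_moves:
  rows:
    - [0,0,0,0,0,-0.186]
    - [48,28,0,0,0,-0.018]
    - [48,28,0,0,0,0]
    - [48,28,0,0,0,0]
    - [48,28,0,0,0,0]

```text
time: 2.65
tool_pos: [367.4, -350.7, 231.5]
tcp_rot: [180.0, 0.0, 90.0]
ft_force: [0.2, 0.1, -0.0]
finger_gap: 85.2
grip_force: 0.0
```

Request:
apply_moves:
  rows:
    - [48,28,0,0,0,0]
    - [0,0,0,0,0,0]
    - [0,0,0,0,0,0]
    - [0,0,0,0,0,0]
    - [0,0,0,0,0,0]

```text
time: 3.28
tool_pos: [394.1, -305.2, 231.2]
tcp_rot: [-180.0, 0.0, 89.9]
ft_force: [0.2, -0.1, 0.1]
finger_gap: 85.0
grip_force: 0.0
```

```bash
cat >> h.py <<'E'
from scipy.spatial.transform import Rotation as Ro
def wpts(f=None):
    s=sense();p,d=snap('wrist',f)
    c=eyes.get_calibration('wrist');K=c['intrinsics'];M=np.array(c['mount'])
    v,u=np.indices(d.shape);x=(u-K[0][2])/K[0][0];y=(v-K[1][2])/K[1][1];r=np.hypot(x,y)+1e-9
    t=np.tan(r)/r;X=np.stack([x*t,y*t,np.ones_like(x)],-1)*d[...,None]
    T=X@M[:3,:3].T+M[:3,3];R=Ro.from_euler('xyz',s['tcp_rot'],degrees=True).as_matrix()
    W=T@R.T+np.array(s['tool_pos']);W[(d<=0)|(r>1.4)]=np.nan;return p,d,W,s
def look(o,f=None,lo=None,cam=None):
    p,d,W,s=wpts(f);print('tcp',np.round(s['tool_pos'],1),np.round(s['tcp_rot'],1))
    for r in models.place_of(o,'wrist')[:2]:print(' place',np.round(r['xyz'],1),round(r['confidence'],2))
    for r in models.cut_out(o,'wrist')[:2]:
        q=W[r['pixels']];q=q[~np.isnan(q[:,0])];zt=np.percentile(q[:,2],95)
        q=q[q[:,2]>(zt-12 if lo is None else lo)];q=q[q[:,2]<zt+8]
        c,sz,a=cv2.minAreaRect(q[:,:2].astype(np.float32));e,v=np.linalg.eigh(np.cov(q[:,:2].T));ax=v[:,1]
        print(' cut',round(r['confidence'],2),len(q),'zt',round(zt,1),'c',np.round(c,1),'sz',np.round(sz),'a',round(a,1),'mean',np.round(q.mean(0),1),'pca',round(np.degrees(np.arctan2(ax[1],ax[0])),1))
    return p,d,W,s
E
python3 - <<'E'
from h import *
look('tomato_tin_mid','w1.png')
E
```

```text
tcp [ 394.1 -305.2  231.2] [-180.     0.    89.9]
 place [ 397.4 -305.2   33.9] 0.96
 cut 0.92 2266 zt 70.8 c [ 396.2 -304.1] sz [56. 56.] a 89.3 mean [ 395.8 -304.    68.1] pca 89.5
```

View pics/w1.png

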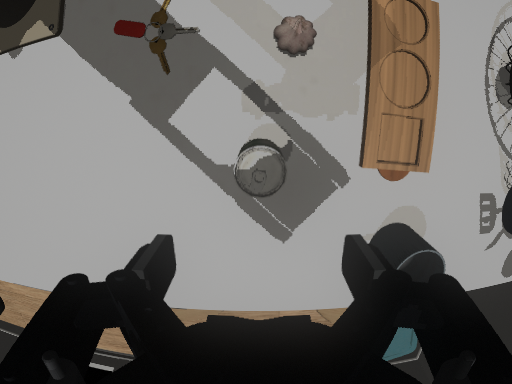

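The wrist view shows the tin at pixel (260,170), between and ahead of the fingers, and the measurements agree at (396,-304). Going down to grip it.

Request:
apply_moves:
  rows:
    - [1,2,45,0,0,0]
    - [0,0,45,0,0,0]
    - [0,0,45,0,0,0]
    - [0,0,45,0,0,0]
    - [0,0,24,0,0,0]

```text
time: 4.05
tool_pos: [395.1, -302.1, 24.4]
tcp_rot: [-179.8, -0.1, 90.0]
ft_force: [0.0, 0.4, -0.2]
finger_gap: 85.3
grip_force: 0.0
```

Request:
apply_moves:
  rows:
    - [0,0,0,0,0,0]
    - [0,0,0,0,0,0]
    - [0,0,0,0,0,0]
    - [0,0,0,0,0,0]
    - [0,0,0,0,0,0]
  fingers: 45
  grip_force: 40

```text
time: 4.68
tool_pos: [397.1, -303.6, 28.0]
tcp_rot: [179.9, 0.1, 90.0]
ft_force: [0.5, -0.4, 1.1]
finger_gap: 56.6
grip_force: 43.0
```

Request:
apply_moves:
  rows:
    - [0,0,0,0,0,0]
    - [0,0,-30,0,0,0]
    - [0,0,-50,0,0,0]
    - [0,0,-50,0,0,0]
    - [0,0,0,0,0,0]

```text
time: 5.3
tool_pos: [399.1, -305.4, 162.4]
tcp_rot: [179.6, 0.4, 90.0]
ft_force: [0.8, -0.9, -2.3]
finger_gap: 56.5
grip_force: 43.5
```

Request:
apply_moves:
  rows:
    - [21,36,-10,0,0,0]
    - [21,36,-10,0,0,0]
    - [21,36,-10,0,0,0]
    - [21,36,-10,0,0,0]
    - [0,0,0,0,0,0]

```text
time: 5.92
tool_pos: [542.4, -217.2, 196.2]
tcp_rot: [-180.0, -0.1, 90.2]
ft_force: [-0.6, -0.7, -3.3]
finger_gap: 56.5
grip_force: 44.1
```

```bash
cat > tray.py <<'E'
from h import *
def tray(o,L,f=None):
    p,d,W,s=look(o,f,lo=8)
    r=models.cut_out(o,'wrist')
    q=W[r[0]['pixels']];q=q[~np.isnan(q[:,0])];q=q[(q[:,2]>10)&(q[:,2]<19)]
    # robust: board sides: fit long axis by minAreaRect after trimming tabs
    print('top z',np.median(q[:,2]))
    return q,W,s
E
python3 - <<'E'
from tray import *
q,W,s=tray('soup_tray',244,'w2.png')
E
```

```text
tcp [ 542.4 -217.2  196.2] [-1.80e+02 -1.00e-01  9.02e+01]
 place [ 588.2 -190.9    2.5] 0.98
 cut 0.62 8416 zt 14.0 c [ 585.5 -180.2] sz [223. 104.] a 87.3 mean [ 589.9 -159.4   12.9] pca 99.2
top z 12.94003926499181
```

View pics/w2.png

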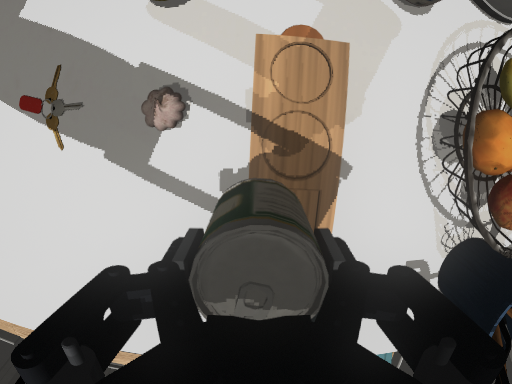

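The picture shows the small round recess at (302,73) and the large one at (296,144). I'll convert both to world positions.

Run:
```python
from h import *
p,d,W,s=wpts()
g=cv2.cvtColor(p,cv2.COLOR_RGB2GRAY)
for (cu,cv_,R) in [(302,73,30),(296,144,34)]:
    print(np.round(np.nanmedian(W[cv_-3:cv_+4,cu-3:cu+4].reshape(-1,3),0),1))
    # floor points in the recess
    w=W[cv_-45:cv_+46,cu-45:cu+46].reshape(-1,3);k=w[:,2]<9.5;q=w[k&(w[:,2]>3)]
    c=np.nanmedian(W[cv_,cu],0) if 0 else W[cv_,cu]
    q=q[np.hypot(*(q[:,:2]-c[:2]).T)<42]
    (x,y),r=cv2.minEnclosingCircle(q[:,:2].astype(np.float32));print(len(q),'mean',q.mean(0).round(1),'enc',round(x,1),round(y,1),round(r,1),'ext',np.percentile(q,[1,99],axis=0).round(1).tolist())
```

```text
[ 587.1 -112.2    5.1]
2669 mean [ 589.2 -109.     5.1] enc 585.4 -112.8 41.3 ext [[558.3, -140.4, 3.3], [620.2, -77.6, 8.2]]
[ 581.2 -192.6    5.1]
3437 mean [ 585.1 -191.2    5.2] enc 585.5 -191.4 38.2 ext [[549.7, -226.9, 3.3], [620.9, -156.2, 7.5]]
```

Request:
apply_moves:
  rows:
    - [14,22,10,0,0,0]
    - [14,22,40,0,0,0]
    - [0,0,50,0,0,0]
    - [0,0,0,0,0,0]
    - [0,0,0,0,0,0]

```text
time: 6.8
tool_pos: [584.9, -192.1, 98.9]
tcp_rot: [179.9, 0.0, 89.9]
ft_force: [0.0, 0.2, -1.4]
finger_gap: 56.5
grip_force: 44.0
```

```bash
python3 -c "
from h import *
for i in range(3):
    s=sense();print(np.round(s['tool_pos'],1),np.round(s['tcp_rot'],1));eyes.snapshot('top')"
```

```text
[ 584.9 -192.1   98.9] [179.9   0.   89.9]
[ 585.8 -192.4  100.1] [1.798e+02 1.000e-01 8.990e+01]
[ 586.2 -192.4  100.6] [1.798e+02 1.000e-01 9.000e+01]
```

Request:
apply_moves:
  rows:
    - [1,0,25,0,0,0]
    - [0,0,25,0,0,0]
    - [0,0,8,0,0,0]
    - [0,0,0,0,0,0]
    - [0,0,0,0,0,0]

```text
time: 7.58
tool_pos: [585.9, -190.7, 41.1]
tcp_rot: [179.9, 0.1, 90.0]
ft_force: [-0.6, -0.1, -2.2]
finger_gap: 56.3
grip_force: 44.0
```

Request:
apply_moves:
  rows:
    - [0,0,2,0,0,0]
    - [0,0,1,0,0,0]
    - [0,0,0,0,0,0]
    - [0,0,0,0,0,0]
    - [0,0,0,0,0,0]

```text
time: 8.2
tool_pos: [584.7, -190.2, 36.3]
tcp_rot: [-180.0, -0.0, 90.0]
ft_force: [0.5, 0.7, -1.3]
finger_gap: 56.9
grip_force: 44.0
```

Request:
apply_moves:
  rows:
    - [0,0,1,0,0,0]
    - [0,0,1,0,0,0]
    - [0,0,0,0,0,0]
    - [0,0,0,0,0,0]
    - [0,0,0,0,0,0]

```text
time: 8.82
tool_pos: [584.7, -190.2, 34.3]
tcp_rot: [-180.0, -0.0, 90.0]
ft_force: [0.2, -0.4, -1.9]
finger_gap: 56.8
grip_force: 44.3
```

Request:
apply_moves:
  rows:
    - [0,0,1,0,0,0]
    - [0,0,0.5,0,0,0]
    - [0,0,0,0,0,0]
    - [0,0,0,0,0,0]
    - [0,0,0,0,0,0]

```text
time: 9.45
tool_pos: [584.8, -190.2, 34.1]
tcp_rot: [180.0, 0.0, 90.0]
ft_force: [-5.3, 1.4, 8.6]
finger_gap: 56.6
grip_force: 45.0
```

Request:
apply_moves:
  rows:
    - [0,0,-0.5,0,0,0]
    - [0,0,0,0,0,0]
    - [0,0,0,0,0,0]
    - [0,0,0,0,0,0]
    - [0,0,0,0,0,0]
  fingers: 80

```text
time: 10.07
tool_pos: [584.7, -190.1, 33.2]
tcp_rot: [-180.0, -0.0, 90.0]
ft_force: [0.9, 1.0, -0.7]
finger_gap: 79.9
grip_force: 0.0
```

Request:
apply_moves:
  rows:
    - [0,0,-40,0,0,0]
    - [0,0,-50,0,0,0]
    - [11,-37,-50,0,0,0]
    - [11,-37,-26,0,0,0]
    - [11,-37,0,0,0,0]

```text
time: 10.7
tool_pos: [474.8, -157.7, 202.1]
tcp_rot: [179.7, 0.1, 90.0]
ft_force: [-0.4, 0.1, -0.1]
finger_gap: 79.8
grip_force: 0.0
```

Request:
apply_moves:
  rows:
    - [10,-35,0,0,0,0]
    - [0,0,0,0,0,0]
    - [0,0,0,0,0,0]
    - [0,0,0,0,0,0]
    - [0,0,0,0,0,0]

```text
time: 11.32
tool_pos: [439.6, -147.5, 198.7]
tcp_rot: [-180.0, -0.0, 90.0]
ft_force: [-0.5, 0.8, 1.1]
finger_gap: 80.2
grip_force: 0.0
```

```bash
python3 -c "
from h import *
look('garlic_mid','w3.png',lo=15)
look('tomato_tin_mid')"
```

```text
tcp [ 439.6 -147.5  198.7] [-180.   -0.   90.]
 place [ 438.8 -141.7   25.9] 0.78
 cut 0.69 1403 zt 43.1 c [ 437.5 -147.5] sz [49. 45.] a 10.6 mean [ 437.4 -144.8   32.9] pca -163.0
tcp [ 439.3 -147.3  198.6] [-180.   -0.   90.]
 place [ 587.3 -188.    42.1] 0.66
 cut 0.61 2106 zt 76.6 c [ 584.1 -190.8] sz [56. 57.] a 18.5 mean [ 582.7 -189.8   73.8] pca 145.6
```

View pics/w3.png

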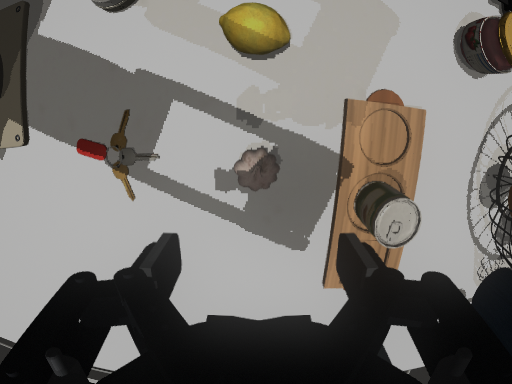

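The tin stands upright in the large recess. Its rim is at z ≈ 77 against 78 expected, and the centre is at (584,-191). The garlic at pixel (257,170) lies straight below the tool, so I'll take it now.

Request:
apply_moves:
  rows:
    - [0.5,-1.5,45,0,0,0]
    - [0,0,45,0,0,0]
    - [0,0,45,0,0,0]
    - [0,0,40,0,0,0]
    - [0,0,13,0,0,0]

```text
time: 12.25
tool_pos: [435.5, -145.8, 8.2]
tcp_rot: [-179.8, -0.1, 90.0]
ft_force: [0.6, -0.2, 0.4]
finger_gap: 80.1
grip_force: 0.0
```

Request:
apply_moves:
  rows:
    - [0,0,0,0,0,0]
    - [0,0,0,0,0,0]
    - [0,0,0,0,0,0]
    - [0,0,0,0,0,0]
    - [0,0,0,0,0,0]
  fingers: 35
  grip_force: 22

```text
time: 12.88
tool_pos: [439.4, -147.5, 12.7]
tcp_rot: [179.8, 0.1, 90.0]
ft_force: [0.7, 0.1, 7.4]
finger_gap: 48.5
grip_force: 23.2
```

Request:
apply_moves:
  rows:
    - [0,0,0,0,0,0]
    - [0,0,-30,0,0,0]
    - [0,0,-50,0,0,0]
    - [0,0,-50,0,0,0]
    - [0,0,0,0,0,0]

```text
time: 13.5
tool_pos: [440.9, -148.3, 146.5]
tcp_rot: [179.5, 0.2, 90.0]
ft_force: [1.1, 0.3, 0.0]
finger_gap: 49.2
grip_force: 23.2
```

Request:
apply_moves:
  rows:
    - [9.5,38,0,0,0,0]
    - [9.5,38,0,0,0,0]
    - [9.5,38,0,0,0,0]
    - [9.5,37,30,0,0,0]
    - [0,0,40,0,0,0]

```text
time: 14.12
tool_pos: [591.4, -108.2, 70.4]
tcp_rot: [179.8, 0.0, 90.1]
ft_force: [-1.3, -0.1, -1.6]
finger_gap: 48.6
grip_force: 23.2
```

Request:
apply_moves:
  rows:
    - [0,0,30,0,0,0]
    - [0,0,0,0,0,0]
    - [0,0,0,0,0,0]
    - [0,0,0,0,0,0]
    - [0,0,0,0,0,0]

```text
time: 14.75
tool_pos: [589.6, -109.1, 42.4]
tcp_rot: [179.9, 0.0, 90.0]
ft_force: [-0.1, 0.3, -1.2]
finger_gap: 48.8
grip_force: 23.2
```

```bash
python3 -c "
from h import *
s=sense();print(np.round(s['tool_pos'],1),s['ft_force'])
look('garlic_mid',lo=15)"
```

```text
[ 589.6 -109.1   42.4] [-0.05897656  0.27780674 -1.18359594]
tcp [ 589.6 -109.1   42.4] [179.9   0.   90. ]
 place [ 591.5 -107.5   53.1] 0.67
 cut 0.67 6558 zt 71.8 c [ 589.7 -107.5] sz [49. 43.] a 10.8 mean [ 589.4 -102.2   61.9] pca -171.7
```

Request:
apply_moves:
  rows:
    - [-0.5,0,12,0,0,0]
    - [0,0,8,0,0,0]
    - [0,0,2,0,0,0]
    - [0,0,0,0,0,0]
    - [0,0,0,0,0,0]

```text
time: 15.52
tool_pos: [587.9, -109.2, 18.6]
tcp_rot: [-179.9, -0.0, 90.0]
ft_force: [-4.1, -0.2, 7.6]
finger_gap: 48.5
grip_force: 23.7
```

Request:
apply_moves:
  rows:
    - [0,0,1,0,0,0]
    - [0,0,0.5,0,0,0]
    - [0,0,0,0,0,0]
    - [0,0,0,0,0,0]
    - [0,0,0,0,0,0]

```text
time: 16.15
tool_pos: [588.0, -109.2, 18.4]
tcp_rot: [-179.9, -0.0, 90.0]
ft_force: [-10.6, 2.4, 18.8]
finger_gap: 48.5
grip_force: 24.4
```

Request:
apply_moves:
  rows:
    - [0,0,-1.5,0,0,0]
    - [0,0,0,0,0,0]
    - [0,0,0,0,0,0]
    - [0,0,0,0,0,0]
    - [0,0,0,0,0,0]

```text
time: 16.77
tool_pos: [588.4, -109.2, 18.6]
tcp_rot: [-180.0, -0.0, 90.0]
ft_force: [-1.2, 1.1, 3.7]
finger_gap: 48.6
grip_force: 23.6
```

Request:
apply_moves:
  rows:
    - [0,0,0,0,0,0]
    - [0,0,0,0,0,0]
    - [0,0,0,0,0,0]
    - [0,0,0,0,0,0]
    - [0,0,0,0,0,0]
  fingers: 75

```text
time: 17.4
tool_pos: [588.6, -109.3, 18.7]
tcp_rot: [180.0, 0.0, 90.0]
ft_force: [-0.2, -0.3, -0.3]
finger_gap: 75.1
grip_force: 0.0
```

Request:
apply_moves:
  rows:
    - [0,0,-20,0,0,0]
    - [0,0,-60,0,0,0]
    - [0,0,-60,0,0,0]
    - [0,-25,-60,0,0,0]
    - [30,-30,-30,0,0,0]

```text
time: 18.02
tool_pos: [535.7, -80.6, 252.6]
tcp_rot: [179.6, 0.1, 89.9]
ft_force: [0.9, 0.3, 1.0]
finger_gap: 74.9
grip_force: 0.0
```

Request:
apply_moves:
  rows:
    - [55,-25,0,0,0,0]
    - [55,-25,0,0,0,0]
    - [55,-25,0,0,0,0]
    - [55,-25,0,0,0,0]
    - [55,-20,0,0,0,0]

```text
time: 18.65
tool_pos: [413.6, 197.3, 248.4]
tcp_rot: [179.8, -0.1, 90.0]
ft_force: [1.0, 0.4, 0.9]
finger_gap: 75.3
grip_force: 0.0
```

Request:
apply_moves:
  rows:
    - [50,0,0,0,0,0]
    - [48,0,0,0,0,0]
    - [0,0,0,0,0,0]
    - [0,0,0,0,0,0]
    - [0,0,0,0,0,0]

```text
time: 19.27
tool_pos: [414.8, 292.8, 247.1]
tcp_rot: [180.0, -0.0, 89.9]
ft_force: [-0.8, 0.4, -0.1]
finger_gap: 74.5
grip_force: 0.0
```

```bash
python3 -c "
from h import *
look('spice_jar_mid','w4.png')"
```

```text
tcp [414.8 292.8 247.1] [180.   -0.   89.9]
 place [409.7 297.   49. ] 0.94
 cut 0.98 1589 zt 106.6 c [411.4 295.6] sz [45. 43.] a 0.9 mean [411.7 296.5 105.1] pca 84.6
 cut 0.57 1664 zt 106.8 c [406.6 377.6] sz [43. 43.] a 1.3 mean [406.7 377.4 105.3] pca 123.3
```

View pics/w4.png

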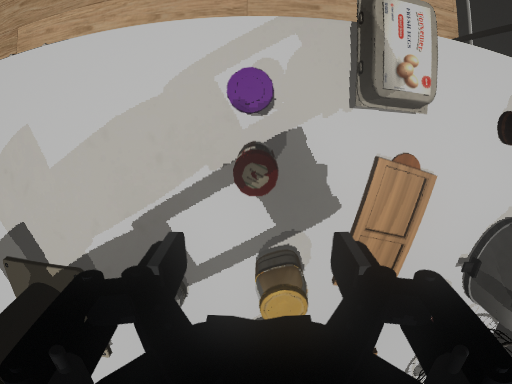

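The wrist view shows the red-capped jar at (256,172), which is the one I want. The purple look-alike is at (250,90) and the honey jar at (285,290). I'll take the red jar by its cap.

Request:
apply_moves:
  rows:
    - [1,-1.5,40,0,0,0]
    - [1,-1,40,0,0,0]
    - [1,-1,40,0,0,0]
    - [0,0,35,0,0,0]
    - [0,0,16,0,0,0]

```text
time: 20.05
tool_pos: [409.9, 295.5, 73.3]
tcp_rot: [-179.8, 0.1, 90.0]
ft_force: [-0.6, 0.3, 0.8]
finger_gap: 75.3
grip_force: 0.0
```

Request:
apply_moves:
  rows:
    - [0,0,0,0,0,0]
    - [0,0,0,0,0,0]
    - [0,0,0,0,0,0]
    - [0,0,0,0,0,0]
    - [0,0,0,0,0,0]
  fingers: 35
  grip_force: 40

```text
time: 20.68
tool_pos: [412.1, 297.4, 77.1]
tcp_rot: [179.9, -0.1, 90.0]
ft_force: [0.2, -0.4, 7.1]
finger_gap: 43.0
grip_force: 41.1
```

Request:
apply_moves:
  rows:
    - [0,0,0,0,0,0]
    - [0,0,-30,0,0,0]
    - [0,0,-50,0,0,0]
    - [0,0,-60,0,0,0]
    - [0,0,-30,0,0,0]

```text
time: 21.3
tool_pos: [412.1, 297.4, 249.8]
tcp_rot: [179.7, -0.2, 90.0]
ft_force: [0.3, 0.3, -2.0]
finger_gap: 43.5
grip_force: 41.1
```

Request:
apply_moves:
  rows:
    - [-40,12,0,0,0,0]
    - [-55,16,0,0,0,0]
    - [-55,16,0,0,0,0]
    - [-55,16,0,0,0,0]
    - [-55,16,0,0,0,0]

```text
time: 21.92
tool_pos: [487.2, 35.0, 245.7]
tcp_rot: [180.0, -0.0, 90.0]
ft_force: [1.0, 0.3, -0.6]
finger_gap: 43.4
grip_force: 41.1
```

Request:
apply_moves:
  rows:
    - [-55,16,0,0,0,0]
    - [-55,16,0,0,0,0]
    - [-55,16,0,0,0,0]
    - [-55,16,0,0,0,0]
    - [-50,16,0,0,0,0]

```text
time: 22.55
tool_pos: [567.2, -235.3, 245.5]
tcp_rot: [180.0, -0.0, 90.0]
ft_force: [-0.9, 0.5, -0.8]
finger_gap: 43.0
grip_force: 41.1
```

Request:
apply_moves:
  rows:
    - [-40,14,20,0,0,0]
    - [0,0,40,0,0,0]
    - [0,0,40,0,0,0]
    - [0,0,0,0,0,0]
    - [0,0,0,0,0,0]

```text
time: 23.18
tool_pos: [581.7, -273.5, 147.2]
tcp_rot: [179.9, 0.0, 90.0]
ft_force: [0.7, 0.3, -0.3]
finger_gap: 43.1
grip_force: 41.2
```

```bash
python3 -c "
from h import *
p,d,W,s=look('spice_jar_mid','w5.png')
look('garlic_mid',lo=15)
look('soup_tray',lo=10)
s=sense();print(s['tool_pos'])"
```

```text
tcp [ 581.7 -273.5  147.2] [179.9   0.   90. ]
 cut 0.6 7142 zt 176.6 c [ 581.2 -274.7] sz [44. 44.] a 88.7 mean [ 581.4 -271.5  174.8] pca 90.1
tcp [ 582.5 -273.9  148.5] [1.798e+02 1.000e-01 9.000e+01]
 place [ 592.1 -107.1   30.5] 0.76
tcp [ 581.8 -273.6  147.1] [1.799e+02 1.000e-01 9.000e+01]
 cut 0.91 11481 zt 14.1 c [ 584.2 -205. ] sz [217. 105.] a 87.2 mean [ 584.1 -201.1   12.9] pca 84.4
[ 581.22918335 -273.35153332  145.9573983 ]
```

View pics/w5.png

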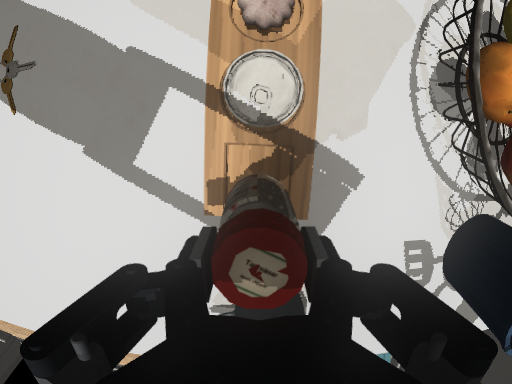

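The spice jar hangs upright over the square recess (visible around (259,178)), with the garlic and tin sitting in their recesses. Lowering.

Request:
apply_moves:
  rows:
    - [1,0,25,0,0,0]
    - [0,0,25,0,0,0]
    - [0,0,10,0,0,0]
    - [0,0,0,0,0,0]
    - [0,0,0,0,0,0]

```text
time: 24.25
tool_pos: [581.6, -272.6, 86.5]
tcp_rot: [179.9, 0.0, 90.0]
ft_force: [1.6, 0.5, -1.4]
finger_gap: 43.3
grip_force: 41.4
```

Request:
apply_moves:
  rows:
    - [0,0,1,0,0,0]
    - [0,0,1,0,0,0]
    - [0,0,0,0,0,0]
    - [0,0,0,0,0,0]
    - [0,0,0,0,0,0]

```text
time: 24.88
tool_pos: [581.1, -272.3, 83.5]
tcp_rot: [180.0, 0.0, 90.0]
ft_force: [0.2, 0.8, -1.2]
finger_gap: 43.1
grip_force: 41.4
```

Request:
apply_moves:
  rows:
    - [0,0,1,0,0,0]
    - [0,0,0.5,0,0,0]
    - [0,0,0,0,0,0]
    - [0,0,0,0,0,0]
    - [0,0,0,0,0,0]

```text
time: 25.5
tool_pos: [581.3, -272.7, 83.2]
tcp_rot: [180.0, 0.0, 90.0]
ft_force: [-4.1, 0.5, 6.1]
finger_gap: 43.1
grip_force: 42.0
```

Request:
apply_moves:
  rows:
    - [0,0,-0.5,0,0,0]
    - [0,0,0,0,0,0]
    - [0,0,0,0,0,0]
    - [0,0,0,0,0,0]
    - [0,0,0,0,0,0]
  fingers: 80

```text
time: 26.12
tool_pos: [581.0, -272.3, 82.3]
tcp_rot: [-180.0, -0.0, 90.0]
ft_force: [0.0, -0.0, 0.1]
finger_gap: 80.0
grip_force: 0.0
```

Request:
apply_moves:
  rows:
    - [0,0,-40,0,0,0]
    - [0,0,-60,0,0,0]
    - [0,-15,-60,0,0,0]
    - [50,-20,0,0,0,0]
    - [55,-20,0,0,0,0]

```text
time: 26.75
tool_pos: [526.0, -167.0, 243.8]
tcp_rot: [179.9, 0.1, 89.9]
ft_force: [1.1, 1.3, 1.0]
finger_gap: 80.1
grip_force: 0.0
```

Request:
apply_moves:
  rows:
    - [55,-20,0,0,0,0]
    - [55,-20,0,0,0,0]
    - [55,-20,0,0,0,0]
    - [55,-10,0,0,0,0]
    - [50,-10,0,0,0,0]

```text
time: 27.38
tool_pos: [445.4, 104.5, 242.8]
tcp_rot: [179.9, -0.0, 90.0]
ft_force: [-0.4, 0.1, -0.2]
finger_gap: 79.9
grip_force: 0.0
```

Request:
apply_moves:
  rows:
    - [30,0,0,0,0,0]
    - [0,0,0,0,0,0]
    - [0,0,0,0,0,0]
    - [0,0,0,0,0,0]
    - [0,0,0,0,0,0]

```text
time: 28.0
tool_pos: [446.2, 131.9, 242.4]
tcp_rot: [-180.0, 0.0, 89.9]
ft_force: [-0.2, 0.4, 1.0]
finger_gap: 79.8
grip_force: 0.0
```

Run:
```python
from h import *
p,d,W,s=look('honey_jar_mid','w6.png')
r=models.cut_out('honey_jar_mid','wrist')[0]
q=W[r['pixels']];q=q[~np.isnan(q[:,0])]
for a,b in [(98,115),(80,96),(60,80),(40,60),(20,40)]:
    k=q[(q[:,2]>a)&(q[:,2]<b)]
    if len(k)>20:
        c,sz,an=cv2.minAreaRect(k[:,:2].astype(np.float32));print(a,len(k),np.round(c),np.round(sz),round(an,1),k[:,:2].min(0).round(),k[:,:2].max(0).round())
cv2.imwrite('pics/w6c.png',cv2.resize(p[110:240,180:340,::-1],None,fx=4,fy=4,interpolation=cv2.INTER_CUBIC))
for r in models.place_of('tea_tray','wrist'):print(r['xyz'],r['confidence'])
```

```text
tcp [446.2 131.9 242.4] [-180.     0.    89.9]
 cut 0.9 2790 zt 108.6 c [444.3 134.5] sz [56. 58.] a 69.0 mean [444.6 135.6 107.2] pca 58.7
98 2775 [444. 134.] [56. 58.] 69.0 [416. 106.] [474. 163.]
80 263 [448. 148.] [37. 67.] 77.3 [413. 123.] [476. 165.]
60 357 [449. 147.] [46. 73.] 71.9 [411. 114.] [480. 168.]
40 79 [454. 154.] [29. 71.] 66.1 [415. 126.] [480. 168.]
20 71 [441. 163.] [53.  9.] 5.8 [415. 155.] [468. 168.]
[600.8, 184.7, 4.8] 0.83
```

View pics/w6c.png

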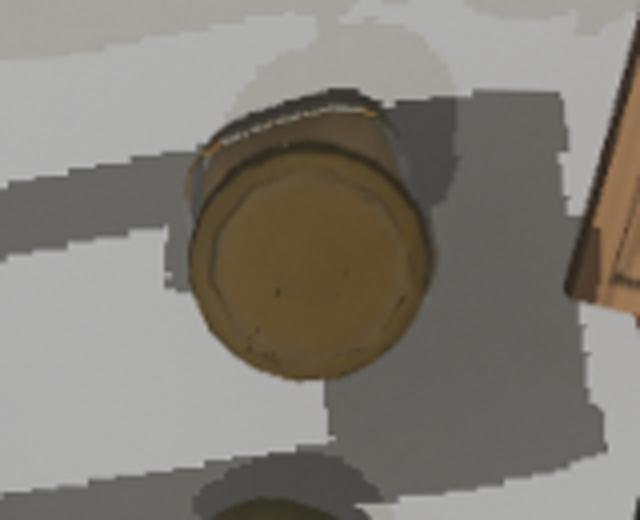

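View pics/w6.png

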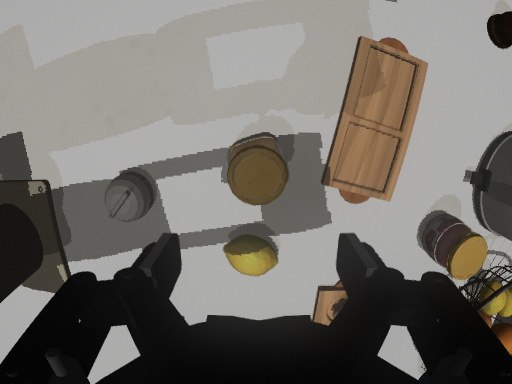

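The honey jar's far flat shows in the crop, running from (205,145) to (375,110), so the jar is turned roughly +13°. In the wrist view the tea tray's square recess is at (368,155) and the oblong one at (390,82). I'll fit the flat and both recesses.

Run:
```python
from h import *
p,d,W,s=wpts()
m=(W[...,2]>25)&(W[...,2]<92)&(abs(W[...,0]-446)<45)&(abs(W[...,1]-135)<50)
q=W[m]
P=[]
for x in range(412,484,5):
    k=q[(abs(q[:,0]-x)<2.5)]
    if len(k)>3: P.append((x,np.percentile(k[:,1],90)))
print(np.round(P,1).tolist())
a=np.radians(np.arange(-10,35,1.0));
best=[]
for t in a:  # width of extent along the flat normal
    v=q[:,:2]@np.array([-np.sin(t),np.cos(t)]);u=q[:,:2]@np.array([np.cos(t),np.sin(t)])
    best.append((round(np.degrees(t)),round(np.std(v[v>np.percentile(v,50)]),2),np.round(np.percentile(u,[1,99]),1).tolist(),round(np.percentile(v,98),1)))
print(*best[5:40:3],sep='\n')
# tea recesses
c0=np.array([604,187]);y=np.radians(-13.6);ex=np.array([np.cos(y),np.sin(y)]);ey=np.array([-np.sin(y),np.cos(y)])
r=W[...,:2]-c0;X=r@ex;Y=r@ey;b=(abs(X)<60)&(abs(Y)<125)&(W[...,2]<25)
f=b&(W[...,2]<9)&(abs(X)<46)&(W[...,2]>2.5)
for lo,hi in [(-96,-11),(-6,96)]:
    k=f&(Y>lo)&(Y<hi);g=W[k];print(len(g),np.percentile(X[k],[2,98]).round(1),np.percentile(Y[k],[2,98]).round(1))
    c,sz,an=cv2.minAreaRect(g[:,:2].astype(np.float32));print(np.round(c,1),np.round(sz),round(an,1))
g=W[b&(W[...,2]>11)];c,sz,an=cv2.minAreaRect(g[:,:2].astype(np.float32));print('board',np.round(c,1),np.round(sz),round(an,1))
```

```text
[[412.0, 150.6], [417.0, 156.6], [422.0, 159.4], [427.0, 161.3], [432.0, 163.2], [437.0, 164.7], [442.0, 166.3], [447.0, 167.5], [452.0, 168.0], [457.0, 167.9], [462.0, 166.6], [467.0, 162.3], [472.0, 155.1], [477.0, 136.4]]
(-5, np.float64(2.53), [397.2, 465.9], np.float64(206.9))
(-2, np.float64(2.37), [406.4, 474.2], np.float64(183.7))
(1, np.float64(2.19), [414.1, 480.9], np.float64(160.0))
(4, np.float64(2.0), [420.6, 486.5], np.float64(135.9))
(7, np.float64(1.79), [425.7, 490.9], np.float64(111.6))
(10, np.float64(1.61), [429.8, 494.0], np.float64(87.1))
(13, np.float64(1.47), [432.7, 495.8], np.float64(62.3))
(16, np.float64(1.4), [434.4, 496.2], np.float64(37.7))
(19, np.float64(1.45), [434.8, 495.6], np.float64(13.4))
(22, np.float64(1.6), [434.2, 494.2], np.float64(-10.5))
(25, np.float64(1.8), [432.3, 491.8], np.float64(-34.2))
(28, np.float64(2.04), [429.2, 488.3], np.float64(-57.7))
2974 [-35.5  38.9] [-90.1 -15. ]
[593.2 135.6] [79. 78.] 76.8
3361 [-32.6  36.1] [-0.3 92.8]
[616.3 231.3] [97. 72.] 76.3
board [604.5 187.7] [205. 106.] 76.3
```

Request:
apply_moves:
  rows:
    - [3,-1,0,0,0,-0.144]
    - [0,0,20,0,0,-0.144]
    - [0,0,40,0,0,0]
    - [0,0,40,0,0,0]
    - [0,0,0,0,0,0]
  fingers: 85

```text
time: 28.92
tool_pos: [442.3, 135.2, 139.2]
tcp_rot: [-179.6, -0.0, 106.5]
ft_force: [-1.0, -0.5, 0.0]
finger_gap: 84.8
grip_force: 0.0
```

Request:
apply_moves:
  rows:
    - [0,0,40,0,0,0]
    - [0,0,30,0,0,0]
    - [0,0,15,0,0,0]
    - [0,0,0,0,0,0]
    - [0,0,0,0,0,0]

```text
time: 29.55
tool_pos: [446.5, 136.0, 59.3]
tcp_rot: [179.9, 0.0, 106.5]
ft_force: [0.7, 0.4, 0.4]
finger_gap: 85.1
grip_force: 0.0
```

Request:
apply_moves:
  rows:
    - [0,0,0,0,0,0]
    - [0,0,0,0,0,0]
    - [0,0,0,0,0,0]
    - [0,0,0,0,0,0]
    - [0,0,0,0,0,0]
  fingers: 50
  grip_force: 50

```text
time: 30.18
tool_pos: [445.7, 135.8, 58.9]
tcp_rot: [179.9, 0.0, 106.5]
ft_force: [-3.3, -0.9, 8.7]
finger_gap: 59.6
grip_force: 53.2
```

Request:
apply_moves:
  rows:
    - [0,0,0,0,0,0]
    - [0,0,-30,0,0,0]
    - [0,0,-50,0,0,0]
    - [0,0,-30,0,0,0]
    - [0,0,0,0,0,0]

```text
time: 30.8
tool_pos: [446.9, 136.1, 170.2]
tcp_rot: [179.7, 0.0, 106.5]
ft_force: [-0.5, -0.0, -3.4]
finger_gap: 60.0
grip_force: 57.8
```

Request:
apply_moves:
  rows:
    - [0,0,0,0,0,0.175]
    - [0,0,0,0,0,0.175]
    - [0,0,0,0,0,0.174]
    - [8.5,35.5,0,0,0,0]
    - [8.5,35.5,0,0,0,0]

```text
time: 31.42
tool_pos: [517.6, 135.5, 164.8]
tcp_rot: [-179.8, 0.1, 76.5]
ft_force: [-0.3, -0.4, -2.9]
finger_gap: 59.8
grip_force: 57.7
```

Request:
apply_moves:
  rows:
    - [8.5,36,0,0,0,0]
    - [8.5,36,15,0,0,0]
    - [0,0,40,0,0,0]
    - [0,0,10,0,0,0]
    - [0,0,0,0,0,0]

```text
time: 32.05
tool_pos: [590.1, 135.2, 100.3]
tcp_rot: [-179.8, 0.1, 76.5]
ft_force: [-0.1, 0.3, -3.2]
finger_gap: 59.7
grip_force: 57.7
```

Request:
apply_moves:
  rows:
    - [0,0,0,0,0,0]
    - [0,0,0,0,0,0]
    - [0,0,0,0,0,0]
    - [0,0,0,0,0,0]
    - [0,0,0,0,0,0]

```text
time: 32.67
tool_pos: [592.1, 135.4, 102.6]
tcp_rot: [180.0, -0.0, 76.5]
ft_force: [-0.0, -0.3, -4.1]
finger_gap: 59.6
grip_force: 57.7
```

Run:
```python
from h import *
look('honey_jar_mid','w7.png')
print(sense()['tool_pos'])
```

```text
tcp [592.1 135.4 102.6] [180.   -0.   76.5]
 cut 0.94 11897 zt 152.2 c [594.2 142.4] sz [42. 60.] a 76.5 mean [594.5 144.8 150.6] pca 167.1
[591.98944498 135.32224772 102.41297954]
```

View pics/w7.png

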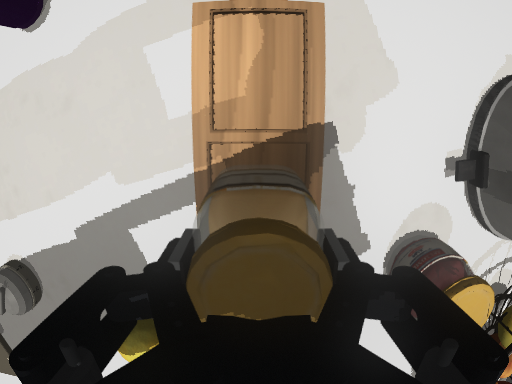

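The honey jar hangs upright and square to its recess, whose far edge is visible at v ≈ 143. Lowering.

Request:
apply_moves:
  rows:
    - [0.5,1,15,0,0,0]
    - [0,0,15,0,0,0]
    - [0,0,5,0,0,0]
    - [0,0,0,0,0,0]
    - [0,0,0,0,0,0]

```text
time: 33.45
tool_pos: [593.3, 135.6, 67.4]
tcp_rot: [180.0, -0.0, 76.5]
ft_force: [-0.0, -0.0, -3.4]
finger_gap: 59.9
grip_force: 57.7
```

Request:
apply_moves:
  rows:
    - [0,0,1,0,0,0]
    - [0,0,1,0,0,0]
    - [0,0,0,0,0,0]
    - [0,0,0,0,0,0]
    - [0,0,0,0,0,0]

```text
time: 34.08
tool_pos: [593.2, 135.6, 65.5]
tcp_rot: [180.0, -0.0, 76.5]
ft_force: [0.5, -0.1, -2.8]
finger_gap: 59.7
grip_force: 57.7
```

Request:
apply_moves:
  rows:
    - [0,0,1,0,0,0]
    - [0,0,0.5,0,0,0]
    - [0,0,0,0,0,0]
    - [0,0,0,0,0,0]
    - [0,0,0,0,0,0]

```text
time: 34.7
tool_pos: [593.3, 135.7, 65.0]
tcp_rot: [180.0, -0.0, 76.5]
ft_force: [-5.3, -1.1, 6.4]
finger_gap: 59.7
grip_force: 58.7
```

Request:
apply_moves:
  rows:
    - [0,0,-0.5,0,0,0]
    - [0,0,0,0,0,0]
    - [0,0,0,0,0,0]
    - [0,0,0,0,0,0]
    - [0,0,0,0,0,0]
  fingers: 85

```text
time: 35.33
tool_pos: [593.1, 135.6, 64.4]
tcp_rot: [-180.0, 0.0, 76.5]
ft_force: [-1.6, -0.2, 0.3]
finger_gap: 85.2
grip_force: 0.0
```

Request:
apply_moves:
  rows:
    - [0,0,-30,0,0,0]
    - [0,0,-50,0,0,0]
    - [0,0,-55,0,0,0]
    - [-41,-30.5,0,0,0,0]
    - [-41,-30.5,0,0,0,0]

```text
time: 35.95
tool_pos: [514.6, 69.6, 200.7]
tcp_rot: [179.9, -0.0, 76.5]
ft_force: [-0.5, -0.6, -0.1]
finger_gap: 84.9
grip_force: 0.0
```

Request:
apply_moves:
  rows:
    - [-41,-30.5,0,0,0,0]
    - [-41,-30.5,0,0,0,0]
    - [0,0,0,0,0,0]
    - [0,0,0,0,0,0]
    - [0,0,0,0,0,0]

```text
time: 36.58
tool_pos: [436.9, 5.1, 199.7]
tcp_rot: [180.0, -0.0, 76.5]
ft_force: [-0.3, 0.3, 0.5]
finger_gap: 84.7
grip_force: 0.0
```

Run:
```python
from h import *
p,d,W,s=look('lemon_mid',lo=10)
m=(W[...,2]>22)&(W[...,2]<70)&(np.hypot(W[...,0]-436,W[...,1]-5)<55)
q=W[m][:,:2].astype(np.float32)
print(len(q),cv2.minAreaRect(q),cv2.fitEllipse(cv2.convexHull(q)))
for zt in (22,30,40):
    k=W[(W[...,2]>zt)&(W[...,2]<70)&(np.hypot(W[...,0]-436,W[...,1]-5)<55)];e,v=np.linalg.eigh(np.cov(k[:,:2].T));print(zt,k.mean(0).round(1),np.degrees(np.arctan2(*v[::-1,1])).round(1),cv2.minAreaRect(k[:,:2].astype(np.float32)))
look('honey_jar_mid')
```

```text
tcp [436.9   5.1 199.7] [180.   -0.   76.5]
 place [434.9   6.1  24.3] 0.72
 place [ 592.5 -106.6   28.3] 0.47
 cut 0.68 2599 zt 53.6 c [436.1   6.3] sz [60. 62.] a 30.7 mean [436.4   9.4  45.3] pca 162.1
2602 ((436.2176818847656, 6.064220428466797), (60.3860969543457, 62.512664794921875), 30.709108352661133) ((435.4439392089844, 6.28939962387085), (51.494239807128906, 74.68150329589844), 73.18224334716797)
22 [436.4   9.4  45.3] 161.9 ((436.2176818847656, 6.064220428466797), (60.3860969543457, 62.512664794921875), 30.709108352661133)
30 [436.4   9.1  45.8] 161.8 ((435.9659729003906, 5.948802947998047), (59.3397331237793, 62.00296401977539), 31.775846481323242)
40 [435.9   8.   48.4] 160.2 ((435.51763916015625, 6.480865478515625), (49.12245178222656, 57.053871154785156), 49.73908233642578)
tcp [436.6   5.1 199.4] [-180.    -0.    76.5]
 place [592.3 131.4  60.3] 0.9
 cut 0.81 2069 zt 114.5 c [590.2 123.2] sz [37. 58.] a 85.2 mean [586.9 124.4 112.6] pca 177.9
 cut 0.39 1887 zt 53.6 c [435.4   5.9] sz [46. 58.] a 61.6 mean [436.    7.8  48.9] pca 159.9
```

Request:
apply_moves:
  rows:
    - [0,0,0,0,0,-0.186]
    - [0,0,0,0,0,-0.186]
    - [0,0,0,0,0,-0.186]
    - [0,0,0,0,0,-0.186]
    - [0,0,0,0,0,-0.186]

```text
time: 37.5
tool_pos: [436.2, 4.8, 199.4]
tcp_rot: [-180.0, -0.0, 130.1]
ft_force: [-0.6, -0.1, 0.3]
finger_gap: 84.8
grip_force: 0.0
```

Request:
apply_moves:
  rows:
    - [0,0,0,0,0,-0.186]
    - [0,0,0,0,0,-0.186]
    - [0,0,0,0,0,-0.186]
    - [0,0,0,0,0,-0.022]
    - [0,0,60,0,0,0]

```text
time: 38.12
tool_pos: [440.7, 4.3, 143.8]
tcp_rot: [179.9, 0.6, 162.8]
ft_force: [1.1, 0.6, -1.8]
finger_gap: 85.2
grip_force: 0.0
```

Request:
apply_moves:
  rows:
    - [0,0,40,0,0,0]
    - [0,0,0,0,0,0]
    - [0,0,0,0,0,0]
    - [0,0,0,0,0,0]
    - [0,0,0,0,0,0]

```text
time: 38.75
tool_pos: [437.4, 4.5, 101.1]
tcp_rot: [180.0, 0.2, 163.0]
ft_force: [0.3, -0.2, 0.6]
finger_gap: 85.3
grip_force: 0.0
```

Run:
```python
from h import *
p,d,W,s=look('lemon_mid','w8.png',lo=10)
k=W[(W[...,2]>20)&(W[...,2]<62)&(np.hypot(W[...,0]-436,W[...,1]-5)<50)][:,:2].astype(np.float32)
print(len(k),cv2.fitEllipse(cv2.convexHull(k)))
```

```text
tcp [437.4   4.5 101.1] [180.    0.2 163. ]
 place [436.9   4.4  25.5] 0.97
5293 ((434.413818359375, 5.98642635345459), (53.66630554199219, 73.34492492675781), 74.32183074951172)
```

View pics/w8.png

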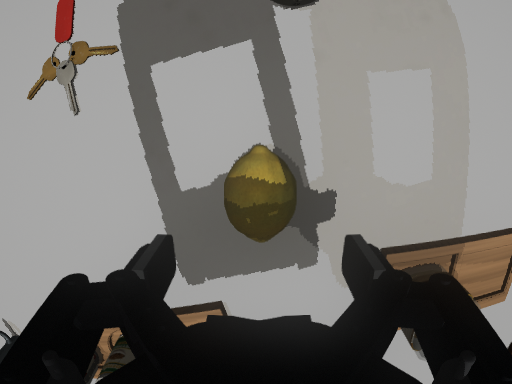

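The lemon at (260,193) lies along the tool's x axis, so the fingers will close across its width. Gripping gently.

Request:
apply_moves:
  rows:
    - [1.5,0.5,30,0,0,0]
    - [0,0,40,0,0,0]
    - [0,0,19.5,0,0,0]
    - [0,0,0,0,0,0]
    - [0,0,0,0,0,0]

```text
time: 39.52
tool_pos: [435.7, 5.5, 11.0]
tcp_rot: [180.0, 0.1, 163.0]
ft_force: [0.4, -0.5, -0.2]
finger_gap: 84.7
grip_force: 0.0
```

Request:
apply_moves:
  rows:
    - [0,0,0,0,0,0]
    - [0,0,0,0,0,0]
    - [0,0,0,0,0,0]
    - [0,0,0,0,0,0]
    - [0,0,0,0,0,0]
  fingers: 42
  grip_force: 25

```text
time: 40.15
tool_pos: [436.0, 5.6, 11.4]
tcp_rot: [180.0, 0.1, 163.0]
ft_force: [-2.0, 1.3, 8.6]
finger_gap: 53.0
grip_force: 24.9
```

Request:
apply_moves:
  rows:
    - [0,0,0,0,0,0]
    - [0,0,-30,0,0,0]
    - [0,0,-50,0,0,0]
    - [0,0,-60,0,0,0]
    - [0,0,0,0,0,0]

```text
time: 40.78
tool_pos: [438.8, 5.2, 156.3]
tcp_rot: [179.9, 0.6, 163.0]
ft_force: [-0.2, -0.1, -1.2]
finger_gap: 52.7
grip_force: 26.7
```

Request:
apply_moves:
  rows:
    - [0,0,-10,0,0,0.186]
    - [0,0,-10,0,0,0.186]
    - [0,0,-5,0,0,0.186]
    - [0,0,0,0,0,0.186]
    - [0,0,0,0,0,0.186]

```text
time: 41.4
tool_pos: [434.4, 5.6, 174.3]
tcp_rot: [-180.0, -0.0, 109.4]
ft_force: [0.2, -0.3, -1.5]
finger_gap: 52.9
grip_force: 26.7
```

Request:
apply_moves:
  rows:
    - [0,0,0,0,0,0.186]
    - [0,0,0,0,0,0.186]
    - [0,0,0,0,0,0.186]
    - [0,0,0,0,0,0.022]
    - [20,10,0,0,0,0]

```text
time: 42.02
tool_pos: [448.8, 22.2, 174.6]
tcp_rot: [-180.0, 0.0, 76.6]
ft_force: [1.6, -0.3, -0.7]
finger_gap: 53.3
grip_force: 26.7
```

Request:
apply_moves:
  rows:
    - [48,22.5,0,0,0,0]
    - [48,22.5,0,0,0,0]
    - [48,22.5,0,0,0,0]
    - [48,22.5,0,0,0,0]
    - [49.5,23,0,0,0,0]

```text
time: 42.65
tool_pos: [616.3, 232.4, 174.2]
tcp_rot: [-180.0, 0.0, 76.7]
ft_force: [0.5, 0.1, -0.6]
finger_gap: 52.9
grip_force: 26.8
```

Request:
apply_moves:
  rows:
    - [0,0,30,0,0,0]
    - [0,0,40,0,0,0]
    - [0,0,20,0,0,0]
    - [0,0,0,0,0,0]
    - [0,0,0,0,0,0]

```text
time: 43.28
tool_pos: [616.7, 231.2, 86.8]
tcp_rot: [179.9, -0.1, 76.5]
ft_force: [-1.2, 0.6, -1.1]
finger_gap: 52.8
grip_force: 26.8
```

Run:
```python
from h import *
p,d,W,s=look('lemon_mid','w9.png',lo=40)
print(sense()['tool_pos'])
```

```text
tcp [616.7 231.2  86.8] [ 1.799e+02 -1.000e-01  7.650e+01]
 place [614.1 230.5 102.1] 0.95
 cut 0.71 12594 zt 129.1 c [618.2 234.7] sz [57. 57.] a 38.0 mean [619.2 242.5 120.8] pca 74.7
[616.95362385 231.31154078  87.2645913 ]
```

View pics/w9.png

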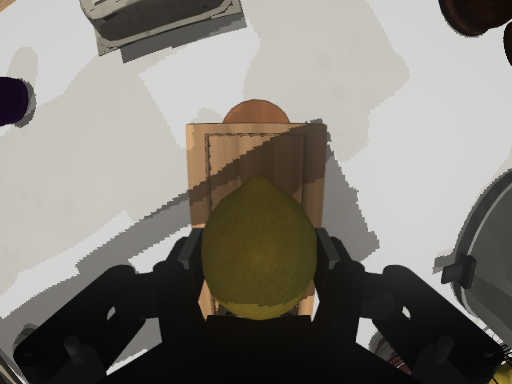

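The lemon is held along the oblong recess and centred over it. Lowering.

Request:
apply_moves:
  rows:
    - [0,0,25,0,0,0]
    - [0,0,25,0,0,0]
    - [0,0,15,0,0,0]
    - [0,0,1.5,0,0,0]
    - [0,0,0,0,0,0]

```text
time: 44.05
tool_pos: [616.3, 231.3, 19.6]
tcp_rot: [179.9, -0.0, 76.5]
ft_force: [-0.4, 0.1, -1.7]
finger_gap: 52.5
grip_force: 26.8
```

Request:
apply_moves:
  rows:
    - [0,0,1,0,0,0]
    - [0,0,1,0,0,0]
    - [0,0,0,0,0,0]
    - [0,0,0,0,0,0]
    - [0,0,0,0,0,0]

```text
time: 44.68
tool_pos: [616.3, 231.3, 17.5]
tcp_rot: [179.9, -0.0, 76.5]
ft_force: [-1.1, 0.4, 5.8]
finger_gap: 53.0
grip_force: 27.2
```

Request:
apply_moves:
  rows:
    - [0,0,0,0,0,0]
    - [0,0,0,0,0,0]
    - [0,0,0,0,0,0]
    - [0,0,0,0,0,0]
    - [0,0,0,0,0,0]
  fingers: 80

```text
time: 45.3
tool_pos: [615.6, 231.1, 16.4]
tcp_rot: [-180.0, 0.0, 76.5]
ft_force: [0.6, 0.2, -0.8]
finger_gap: 80.0
grip_force: 0.0
```

Request:
apply_moves:
  rows:
    - [0,0,-20,0,0,0]
    - [0,0,-50,0,0,0]
    - [0,0,-60,0,0,0]
    - [0,0,-60,0,0,0]
    - [0,-50,-20,0,0,0]

```text
time: 45.92
tool_pos: [570.9, 242.8, 234.4]
tcp_rot: [179.4, -0.3, 76.3]
ft_force: [0.0, 0.5, 0.2]
finger_gap: 79.7
grip_force: 0.0
```

Request:
apply_moves:
  rows:
    - [-20,-50,0,0,0,0]
    - [-20,-50,0,0,0,0]
    - [0,-50,0,0,0,0]
    - [0,0,0,0,0,0]
    - [0,0,0,0,0,0]

```text
time: 46.55
tool_pos: [412.4, 239.2, 228.1]
tcp_rot: [179.9, -0.1, 76.5]
ft_force: [0.2, -0.8, -0.9]
finger_gap: 80.3
grip_force: 0.0
```

Run:
```python
from h import *
p,d=snap('top','top9.png')
cv2.imwrite('pics/fin.png',cv2.resize(p[110:270,90:420,::-1],None,fx=2.4,fy=2.4,interpolation=cv2.INTER_CUBIC))
W=pts('top',d)
for n,(x,y) in dict(tin=(585.5,-191.4),garlic=(589.2,-109),spice=(581.8,-272.8),honey=(593.2,135.6),lemon=(616.3,231.3)).items():
    k=W[(np.hypot(W[...,0]-x,W[...,1]-y)<45)&(W[...,2]>30)];t=np.percentile(k[:,2],95);k2=k[k[:,2]>t-12]
    c,sz,a=cv2.minAreaRect(k2[:,:2].astype(np.float32));print(n,(x,y),'top',t.round(1),np.round(c,1),np.round(sz),round(a))
```

```text
tin (585.5, -191.4) top 81.3 [ 586.1 -191.5] [53. 56.] 87
garlic (589.2, -109) top 52.4 [ 588.3 -111. ] [34. 28.] 19
spice (581.8, -272.8) top 117.2 [ 580.8 -274.1] [42. 42.] 1
honey (593.2, 135.6) top 118.4 [593.4 134.2] [56. 56.] 43
lemon (616.3, 231.3) top 63.0 [618.  230.3] [50. 45.] 57
```

View pics/fin.png

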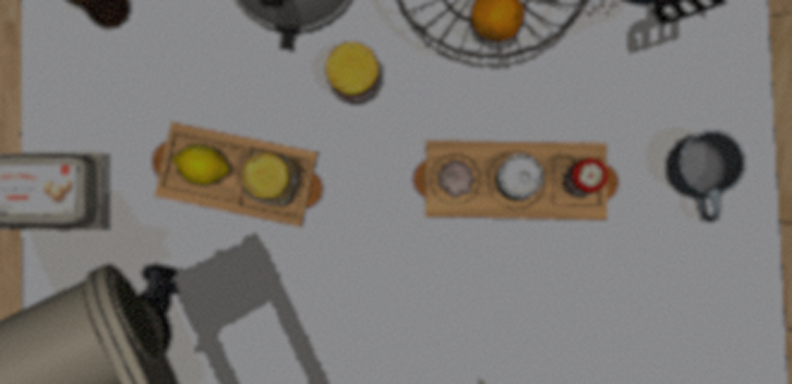

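The top view shows all five in place: lemon at (203,165), honey (270,175), garlic (457,177), tin (519,176) and spice jar (588,176). The tops are at the heights they should be, and the jam jar and mug have not moved.

```bash
python3 -c "
from bench import job
print(job.hand_in())"
```

```text
the job is handed in; nothing more can be done
None
```

Both kits are made up and the job is handed in at about 47 s: tin, garlic and spice jar sit in the three-place tray, honey jar and lemon in the two-place tray, and the jam jar, mug and purple look-alike were left alone.

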